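# Press down the canister's sprung inner plate

### The arm

A 7-joint arm with a two-finger parallel gripper is mounted at the origin on a cart in front of the work surface, level with it; the furniture and walls round the work are solid. World frame = base frame: x ahead of the robot, y to its left, z up, the work surface at z = 0. Lengths are in m, angles in rad, forces in N, time in s.
With the tool pointing down it reaches from about 0.425 to 0.825 m from the base axis. Payload 3.6 kg.
Tool frame: the origin (TCP) lies where the fingers leave the gripper's body, on its centre line; the fingertips stand 73 mm ahead of it and the grasp point (between the pads) lies 54 mm ahead of it; x points along the fingers, y is the direction in which the jaws open and shut, and the axes are right-handed (so a half turn about x gives the same grasp; the last joint's range is limited). The gripper opens to 85 mm and grips with 20 to 120 N. Pads are 22 mm wide; open, the fingers measure 114 mm over their backs; the gripper's body (76 mm by 85 mm) begins 54 mm behind the grasp point. The pads swing forward as they close: fully open they stand 13 mm farther back than shut.
Start: joints at [1.302, 0.615, -0.013, 1.423, 0.008, 1.103, -0.04], TCP at [0.156, -0.631, 0.304] pointing down, gripper open.
Joint ranges: [-3.12, 3.12], [-0.3, 2.06], [-1.34, 1.32], [0.26, 2.42], [-1.36, 4.5], [0.01, 1.98], [-2.84, 2.84]. Speed limits (rad/s): [2.79, 2.79, 3.14, 3.14, 3.14, 3.14, 3.14].

### API

Orientations are given as a unit quaternion [x, y, z, w].
In Python, from station import arm, snapshot, camera_info, ticket gives the robot as it stands. Calls block until the motion is done:
- arm.movep(position, orientation): joint-space move of the TCP to a pose.
- arm.line_to(position, velocity=0.15, ori=None): straight line of the TCP; ori=None keeps the orientation; velocity is the mean speed in m/s.
- arm.move_j(angles): joint-space move.
- arm.move_gripper(opening, effort=None): opening from 0.0 (shut) to 1.0 (fully open); effort is the grip in N (None keeps the last); returns when the fingers have stopped.
- arm.pause(seconds).
- arm.ik(position, orientation): joint angles nearest the present ones, or None.
- snapshot(name): name is "scene" or "top"; returns the picture (384x512x3 uint8, blue, green, red); there is no depth.
- camera_info(name): a dict with "fx", "fy", "cx", "cy" (pixels), "R" (3x3) and "t" (3): a world point X has camera coordinates R X + t. Camera axes: x right, y down, z forward; pixel columns grow to the right and rows downward; lengths in m; the calibration is good to about 2 mm. A picture is of the moment at which its call begins. camera_info takes no time and is no camera call.
A pose or a line that the arm cannot do raises arm.MotionError and nothing moves.
- ticket.finish_job(): hands the job in, once; it reports no verdict.
Readings, each from a call of its own:
- arm.read_time(): time.
- arm.read_joint_positions(): joint angles.
- arm.read_dq(): joint speeds.
- arm.read_effort(): joint torques, N m.
- arm.read_tool_pos(): TCP position.
- arm.read_eef_rot(): TCP orientation.
- arm.read_ft_force(): force on the tool from outside, world axes, zero at the start.
- arm.read_wrist_torque(): the same for the moment, N m.
- arm.read_opening(): opening from 0.0 (shut) to 1.0 (fully open).
Only numpy, scipy, OpenCV 4.12 (cv2) and the standard library are available. Lean on these libraries where they do the work, as an engineer would, in place of code of your own. Each camera call takes 0.05 s, during which the arm holds its last target.

### The job

Take the tamper out of its slanted rest and use it to press the sprung plate inside the canister straight down until it bottoms out level, and keep it pressed home for about a second. Then stand the tamper upright, with its whole foot on the cork coaster, and let go of it. Push the plate only with the tamper and leave the other things on the worktop where they are.

Things in the scene. Friction and masses are not known exactly. Their poses are not given: they have to be found in the camera images.
- tamper: Loose tamper, 124 mm high, 0.26 to 0.49 kg: round flat steel foot (72 mm across, 16 mm thick), neck (20 mm across) and straight round dark wooden grip, 30 mm across, from 62 to 124 mm above the underside. Origin: centre of the foot's underside; z runs up its axis of symmetry through the grip. It starts in the slanted rest, leaning 35 degrees from vertical.
- tamper_grip (a point): Point on the tamper's axis in the middle of the wooden grip, 95 mm above the underside of the foot: where to grip it.
- rest: Fixed wooden slanted rest, base 116 x 94 mm, 71 mm high. Its sloping top carries the tamper's foot; a 10 mm lip and side strips hold the foot, so first draw the tamper 15 mm or more out along its own leaning axis. Origin: centre of the underside; the low side, to which the tamper leans, is -x; the foot's underside is centred 45 mm above the origin.
- canister: Fixed round open steel canister, 108 mm outside, 100 mm inside, 80 mm high. Origin: centre of the underside; z up.
- press_plate: Round wooden plate with a rubber seal in the canister, 91 mm across (96 with the seal). Origin: centre of its upper face; z is the face's normal. It slides down the canister's axis and tilts up to 8 degrees about each of two level axes; it starts more or less crooked. Level, its face is 62 mm above the canister's underside at the top of its travel, 37 mm at the bottom (43 mm below the rim).
- plate_slide (a joint): How far the press plate is pushed down, m: 0 at the top, 0.025 bottomed out; starts at 0 to 0.006. Springs and seal resist with 7 to 11 N; the seal then keeps the plate at the depth and tilt at which it is left. A square push of 15 to 20 N with the flat foot brings it home and level.
- coaster: Fixed round cork coaster, 110 mm across, 6 mm thick. Origin: centre of the underside.
- bark_box_front: Bystander: loose bark-covered box, 103 x 165 x 49 mm, to the left. Origin: centre of the underside.
- tongs_bamboo: Bystander: loose bamboo tongs, 157 x 26 x 13 mm, near the front edge at the left.
- pencil: Bystander: loose pencil, 150 mm long, near the front edge at the right.
- jar_tiny: Bystander: small glass jar with pebbles and a lid, 72 x 63 x 85 mm, behind the work. Origin: centre of the underside.

How it is judged:
By the outcome, as a careful person would: the job done as asked, in the order asked, and still so for the second after the job is handed in, with the robot touching nothing.
It also fails if it takes over 54 s, if anything falls off the work surface, if the arm or the gripper's body presses on something with over 40 N, if the wrist force passes 120 N, or if a joint passes its speed limit or range.

## Working session

There is one attempt and no reset: what is moved stays moved. The work goes in short steps, each a Python script; the robot and the scene stay as the last script left them, time stands still between calls to the robot, and variables do not carry over. Pictures are saved under pics/ and viewed, and the job is handed in when it is done.

```bash
ls; mkdir -p pics; python3 - <<'E'
from station import arm, snapshot, camera_info, ticket
import cv2
for n in ("scene","top"):
    im=snapshot(n); cv2.imwrite(f"pics/{n}0.png",im)
    c=camera_info(n); print(n,c)
print(arm.read_time(),arm.read_tool_pos(),arm.read_eef_rot(),arm.read_opening(),arm.read_ft_force())
E
```

```text
pics
scene {'fx': 358.8111117449472, 'fy': 358.8111117449472, 'cx': 257.7245834198555, 'cy': 189.88423944996578, 'R': array([[-0.5907017 , -0.80688907,  0.00123527],
       [-0.42611604,  0.31064729, -0.84966075],
       [ 0.68519824, -0.50242242, -0.52732826]]), 't': array([0.3119777 , 0.30617342, 1.00472799])}
top {'fx': 351.888327389979, 'fy': 351.888327389979, 'cx': 256.6146066814272, 'cy': 189.36098878450207, 'R': array([[ 0.00922135, -0.99968518, -0.0233348 ],
       [-0.98692287, -0.0053431 , -0.16110462],
       [ 0.16092922,  0.02451525, -0.98666144]]), 't': array([0.01718526, 0.50808102, 1.19821759])}
0.1 [ 0.15617127 -0.63040458  0.30283357] [-0.70179194 -0.086498    0.70200483 -0.08482557] 0.9981195319416034 [-0.04741443  0.26731315 -1.18770619]
```

View pics/scene0.png

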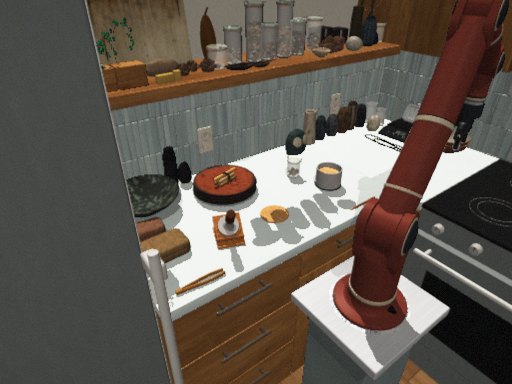

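View pics/top0.png

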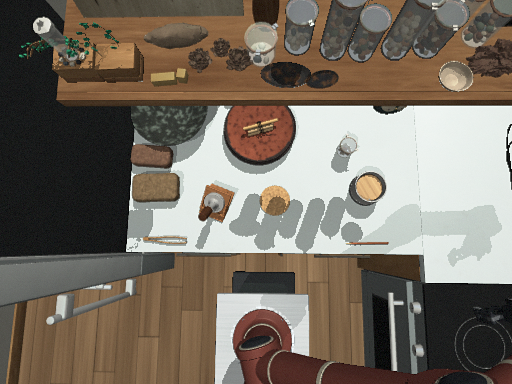

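The scene view shows the rest and tamper at about (230,228), the coaster at (274,213) and the canister at (328,176). In the top view they are at (214,203), (275,200) and (368,188). I'll zoom in on both.

```bash
python3 - <<'E'
import cv2,numpy as np
t=cv2.imread("pics/top0.png");s=cv2.imread("pics/scene0.png")
a=cv2.resize(t[165:235,185:305],None,fx=6,fy=6,interpolation=cv2.INTER_CUBIC)
b=cv2.resize(t[160:215,335:400],None,fx=8,fy=8,interpolation=cv2.INTER_CUBIC)
c=cv2.resize(s[195:255,200:300],None,fx=7,fy=7,interpolation=cv2.INTER_CUBIC)
d=cv2.resize(s[155:200,300:360],None,fx=10,fy=10,interpolation=cv2.INTER_CUBIC)
for n,i in zip("abcd",(a,b,c,d)): cv2.imwrite(f"pics/z_{n}.png",i)
E
```

```text
(no output)
```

View pics/z_a.png

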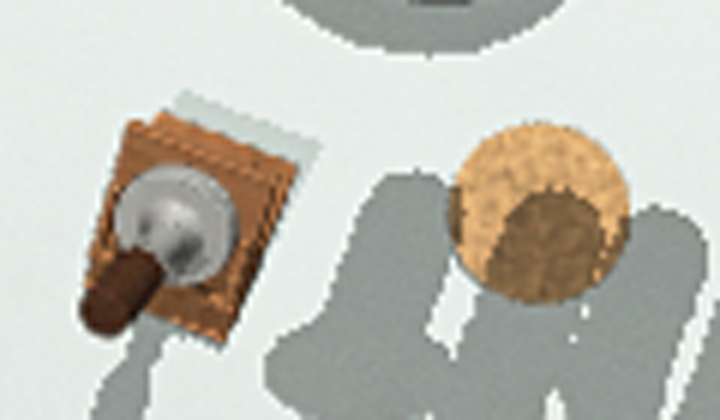

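View pics/z_b.png

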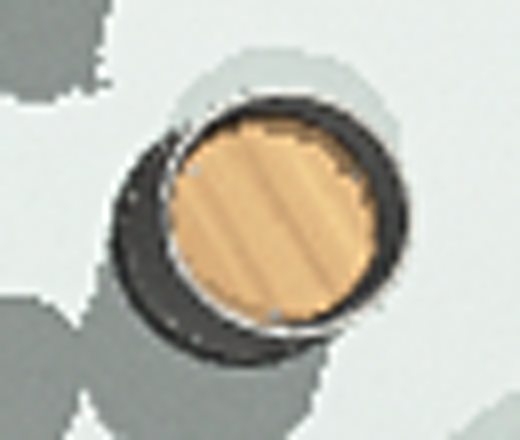

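View pics/z_c.png

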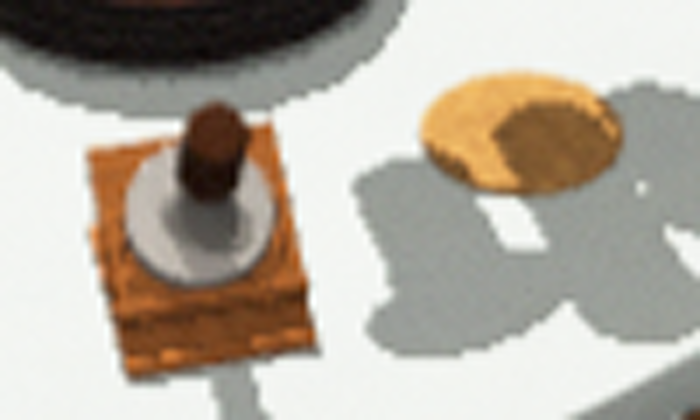

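View pics/z_d.png

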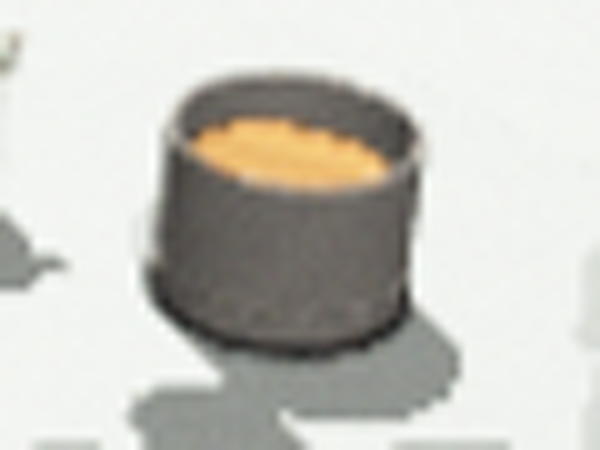

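```bash
cat > h.py <<'E'
import numpy as np,cv2
from station import camera_info
CI={n:camera_info(n) for n in("scene","top")}
def centre(n): c=CI[n]; return -c["R"].T@c["t"]
def ray(n,uv):
    c=CI[n]; d=c["R"].T@np.array([(uv[0]-c["cx"])/c["fx"],(uv[1]-c["cy"])/c["fy"],1.]); return d/np.linalg.norm(d)
def onz(n,uv,z):
    C=centre(n);d=ray(n,uv); return C+d*(z-C[2])/d[2]
def proj(n,X):
    c=CI[n]; p=c["R"]@np.asarray(X)+c["t"]; return np.array([c["fx"]*p[0]/p[2]+c["cx"],c["fy"]*p[1]/p[2]+c["cy"]])
def tri(u1,u2):
    A=np.zeros((3,3));b=np.zeros(3)
    for n,u in(("scene",u1),("top",u2)):
        d=ray(n,u);P=np.eye(3)-np.outer(d,d);A+=P;b+=P@centre(n)
    return np.linalg.solve(A,b)
def circ_on_z(n,pts,z):
    P=np.array([onz(n,p,z)[:2] for p in pts]); A=np.c_[2*P,np.ones(len(P))]
    s=np.linalg.lstsq(A,(P**2).sum(1),rcond=None)[0]; return s[:2],np.sqrt(s[2]+s[0]**2+s[1]**2)
def blob(mask,roi):
    m=np.zeros_like(mask);x0,y0,x1,y1=roi;m[y0:y1,x0:x1]=mask[y0:y1,x0:x1]
    cs,_=cv2.findContours(m,cv2.RETR_EXTERNAL,cv2.CHAIN_APPROX_NONE)
    return max(cs,key=cv2.contourArea)[:,0,:].astype(float)
E
python3 - <<'E'
from h import *
R={"top":dict(cork=(250,178,300,222),rest=(190,175,245,230),can=(345,165,395,212)),"scene":dict(cork=(255,200,295,228),rest=(205,200,250,255),can=(305,155,352,195))}
for n in R:
    im=cv2.imread(f"pics/{n}0.png");hsv=cv2.cvtColor(im,cv2.COLOR_BGR2HSV);H,S,V=cv2.split(hsv)
    cork=((S>70)&(H>8)&(H<30)).astype(np.uint8)*255
    c=blob(cork,R[n]["cork"]); h=cv2.convexHull(c.astype(np.float32))[:,0]
    print(n,"cam",centre(n),"coaster",circ_on_z(n,h,0.006))
    p=blob(cork,R[n]["can"]); print(" plate ellipse",cv2.fitEllipse(p.astype(np.float32)))
    print(" plate z.06",circ_on_z(n,cv2.convexHull(p.astype(np.float32))[:,0],0.06))
    grip=((V<100)&(S>90)).astype(np.uint8)*255
    g=blob(grip,R[n]["rest"]); print(" grip",cv2.minAreaRect(g.astype(np.float32)),cv2.boundingRect(g.astype(np.int32)))
    foot=((S<50)&(V>60)&(V<215)).astype(np.uint8)*255
    x0,y0,x1,y1=R[n]["rest"]
    v=np.hstack([cv2.cvtColor(m[y0:y1,x0:x1],cv2.COLOR_GRAY2BGR) for m in(grip,foot,cork)]+[im[y0:y1,x0:x1]])
    cv2.imwrite(f"pics/m_{n}.png",cv2.resize(v,None,fx=3.6,fy=3.6,interpolation=cv2.INTER_NEAREST))
E
```

```text
top cam [ 0.30845009 -0.00948002  1.2644903 ] coaster (array([ 0.47524561, -0.0428693 ]), np.float64(0.053462901706743636))
 plate ellipse ((368.9253234863281, 186.6002197265625), (24.13858413696289, 26.165748596191406), 136.5538330078125)
 plate z.06 (array([ 0.51669031, -0.36710015]), np.float64(0.04470640232957075))
 grip ((205.2000274658203, 213.10000610351562), (9.391485214233398, 15.205260276794434), 26.56505012512207) (199, 206, 13, 15)
scene cam [-0.37368669  0.66141732  0.78957963] coaster (array([ 0.47370956, -0.03622783]), np.float64(0.054686839226046585))
 plate ellipse ((328.3092956542969, 170.05899047851562), (5.909290313720703, 19.79593849182129), 97.01628112792969)
 plate z.06 (array([ 0.52568994, -0.36885911]), np.float64(0.03694423737995761))
 grip ((229.89625549316406, 216.61322021484375), (8.378993034362793, 13.323973655700684), 15.94539737701416) (226, 210, 10, 14)
```

View pics/m_top.png

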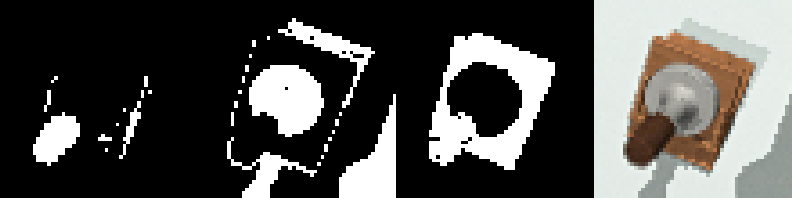

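View pics/m_scene.png

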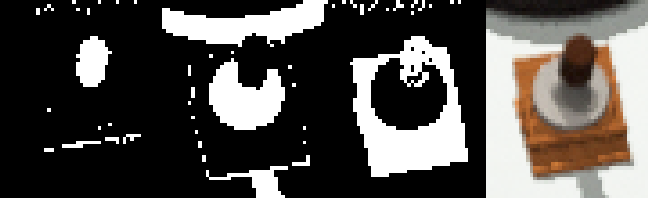

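```bash
python3 - <<'E'
from h import *
R={"top":(190,175,245,230),"scene":(205,205,250,255)}
pf={};pg={}
for n in R:
    im=cv2.imread(f"pics/{n}0.png");H,S,V=cv2.split(cv2.cvtColor(im,cv2.COLOR_BGR2HSV))
    g=blob(((V<100)&(S>90)).astype(np.uint8)*255,R[n])
    (pg[n],_,_)=cv2.minAreaRect(g.astype(np.float32)); M=cv2.moments(g.astype(np.float32)); pg[n]=(M['m10']/M['m00'],M['m01']/M['m00'])
    m=((S<60)&(V>60)&(V<225)).astype(np.uint8)*255
    m=cv2.morphologyEx(m,cv2.MORPH_OPEN,np.ones((3,3),np.uint8))
    r={"top":(200,185,228,214),"scene":(211,210,242,240)}[n]
    f=blob(m,r); hl=cv2.convexHull(f.astype(np.float32))[:,0]
    # drop points near grip
    hl2=np.array([p for p in f if np.abs(hl-p).sum(1).min()<1.5 and np.hypot(*(g-p).T).min()>2.0],np.float32)
    e=cv2.fitEllipse(hl2); pf[n]=e[0]; print(n,"grip",pg[n],"foot",e,len(hl2))
F=tri(pf["scene"],pf["top"]);G=tri(pg["scene"],pg["top"])
print("F",F,"exp z",.045+.008*.819,"G",G,"exp z",.045+.093*.819)
for n in R:
    f=onz(n,pf[n],.0515);g=onz(n,pg[n],.1212);d=g-f;print(n,f,g,np.hypot(*d[:2]),"exp",.085*np.sin(np.radians(35)),np.degrees(np.arctan2(d[1],d[0])))
ct=(370.4,186.4);cs=(329.05,167.75)
print("can",onz("top",ct,.08),onz("scene",cs,.08),tri(cs,ct))
for r in(.054,): 
  C=onz("top",ct,.08);print([proj("top",C+[r*np.cos(a),r*np.sin(a),0]).round(1) for a in np.arange(4)*np.pi/2])
E
```

```text
top grip (205.02970297029702, 212.84158415841586) foot ((213.9070587158203, 202.17691040039062), (19.098155975341797, 20.07967185974121), 114.84845733642578) 27
scene grip (230.04268292682926, 216.60365853658536) foot ((227.82530212402344, 225.23806762695312), (19.89759063720703, 20.730300903320312), 102.0959701538086) 29
F [0.46174523 0.17086622 0.05064341] exp z 0.051552 G [0.41717905 0.18808129 0.12034048] exp z 0.121167
top [0.46026237 0.16903027 0.0515    ] [0.41625004 0.18686764 0.1212    ] 0.04748954887837569 exp 0.048753997089838914 157.93820990920034
scene [0.46256214 0.17281257 0.0515    ] [0.41728574 0.18953182 0.1212    ] 0.04826474346597213 exp 0.048753997089838914 159.73229009553742
can [ 0.51390647 -0.36582824  0.08      ] [ 0.51437431 -0.35807162  0.08      ] [ 0.51644329 -0.36473756  0.0769413 ]
[array([369.7, 170.8]), array([354.4, 186.3]), array([371.1, 202.2]), array([386.5, 186.5])]
```

```bash
cat >> h.py <<'E'
from scipy.spatial.transform import Rotation as Rot
az=np.radians(158.8);AX=np.array([np.sin(np.radians(35))*np.cos(az),np.sin(np.radians(35))*np.sin(az),np.cos(np.radians(35))])
U=np.array([0.4655,0.1685,0.045]) # foot underside centre in the rest
CAN=np.array([0.5145,-0.364,0]);COA=np.array([0.4748,-0.0415,0])
def ori(axis,roll):
    """tool x = -axis; tool y = horizontal-perp rotated by roll about axis"""
    x=-np.asarray(axis,float);y0=np.array([-np.sin(az),np.cos(az),0])
    y0=y0-x*(x@y0);y0/=np.linalg.norm(y0)
    y=Rot.from_rotvec(x*roll).apply(y0);z=np.cross(x,y)
    return Rot.from_matrix(np.c_[x,y,z]).as_quat()
Z=np.array([0,0,1.])
E
python3 - <<'E'
from h import *
from station import arm
print(arm.read_time())
for k in range(-12,12):
    r=np.radians(15*k);q=ori(AX,r);qz=ori(Z,r)
    L=[arm.ik(U+AX*.205,q),arm.ik(U+AX*.149,q),arm.ik(U+AX*.209,q),arm.ik(CAN+[0,0,.29],qz),arm.ik(CAN+[0,0,.186],qz),arm.ik(COA+[0,0,.155],qz),arm.ik(COA+[0,0,.28],qz)]
    print(15*k,[0 if l is None else 1 for l in L], None if L[1] is None else np.round(L[1],2), None if L[4] is None else np.round(L[4],2), None if L[5] is None else np.round(L[5],2))
print(arm.read_time())
E
```

```text
0.1
-180 [1, 1, 1, 1, 1, 1, 1] [-0.1   0.84 -1.15  2.38  1.56  1.35 -1.15] [ 0.93  0.78 -0.62  1.6   0.54  0.93  1.32] [ 0.43  0.64 -0.58  2.06  0.61  0.61  0.63]
-165 [1, 1, 1, 1, 1, 1, 1] [-0.1   0.84 -1.15  2.38  1.56  1.35 -1.41] [ 0.9   0.77 -0.56  1.6   0.48  0.91  1.11] [ 0.4   0.63 -0.53  2.06  0.56  0.59  0.42]
-150 [1, 1, 1, 1, 1, 1, 1] [-0.1   0.84 -1.15  2.38  1.56  1.35 -1.67] [ 0.86  0.75 -0.49  1.6   0.42  0.89  0.89] [ 0.36  0.62 -0.47  2.06  0.51  0.57  0.2 ]
-135 [1, 1, 1, 1, 1, 1, 1] [-0.1   0.84 -1.15  2.38  1.56  1.35 -1.93] [ 0.81  0.74 -0.4   1.61  0.35  0.87  0.7 ] [ 0.33  0.61 -0.42  2.06  0.46  0.56 -0.01]
-120 [1, 1, 1, 1, 1, 1, 1] [-0.1   0.84 -1.15  2.38  1.56  1.35 -2.19] [ 0.78  0.73 -0.34  1.61  0.3   0.86  0.48] [ 0.29  0.6  -0.37  2.06  0.41  0.54 -0.22]
-105 [1, 1, 1, 1, 1, 1, 1] [-0.1   0.84 -1.15  2.38  1.56  1.35 -2.46] [ 0.75  0.72 -0.28  1.61  0.25  0.85  0.26] [ 0.26  0.6  -0.31  2.07  0.35  0.53 -0.42]
-90 [1, 1, 1, 1, 1, 1, 1] [-0.1   0.84 -1.15  2.38  1.56  1.35 -2.72] [ 0.71  0.72 -0.23  1.61  0.2   0.84  0.04] [ 0.22  0.59 -0.26  2.07  0.
[... 1997 characters left out ...]
3 -0.54  0.9  -2.73] [ 0.73  0.87 -1.15  2.05  1.03  0.96  1.52]
120 [1, 1, 1, 1, 1, 1, 1] [-0.1   0.84 -1.15  2.38  1.56  1.35 -0.1 ] [ 1.16  0.99 -1.15  1.59  0.95  1.21  2.05] [ 0.73  0.87 -1.15  2.05  1.03  0.96  1.25]
135 [1, 1, 1, 1, 1, 1, 1] [-0.1   0.84 -1.15  2.38  1.56  1.35 -0.36] [ 1.16  0.99 -1.15  1.59  0.95  1.21  1.79] [ 0.73  0.87 -1.15  2.05  1.03  0.96  0.99]
150 [1, 1, 1, 1, 1, 1, 1] [-0.1   0.84 -1.15  2.38  1.56  1.35 -0.62] [ 0.99  0.82 -0.75  1.6   0.64  0.98  1.76] [ 0.48  0.66 -0.66  2.06  0.68  0.64  1.08]
165 [1, 1, 1, 1, 1, 1, 1] [-0.1   0.84 -1.15  2.38  1.56  1.35 -0.89] [ 0.96  0.8  -0.68  1.6   0.59  0.95  1.55] [ 0.46  0.66 -0.63  2.06  0.65  0.63  0.84]
0.1
```

```bash
python3 - <<'E'
from h import *
from station import arm,snapshot
q=ori(AX,0.)
j=arm.ik(U+AX*.225,q);print(np.round(j,2))
arm.movep(U+AX*.225,q)
print(arm.read_time(),arm.read_tool_pos(),np.round(arm.read_joint_positions(),2),arm.read_ft_force())
print("g",arm.ik(U+AX*.149,q))
for n in("scene","top"): cv2.imwrite(f"pics/{n}1.png",snapshot(n))
t=cv2.imread("pics/top1.png");s=cv2.imread("pics/scene1.png")
cv2.imwrite("pics/z1.png",np.hstack([cv2.resize(t[150:240,170:270],(400,360)),cv2.resize(s[165:265,185:285],(360,360))]))
E
```

```text
[-0.17  0.62 -1.15  2.36  1.36  1.23  2.08]
3.1333 [0.34555669 0.2147016  0.22923955] [-0.17  0.62 -1.15  2.36  1.36  1.23  2.08] [0.4890578  0.68779826 0.17319851]
g [-0.15671653  0.77694745 -1.0337836   2.37986966  1.57185843  1.23689289
  1.9895368 ]
```

View pics/z1.png

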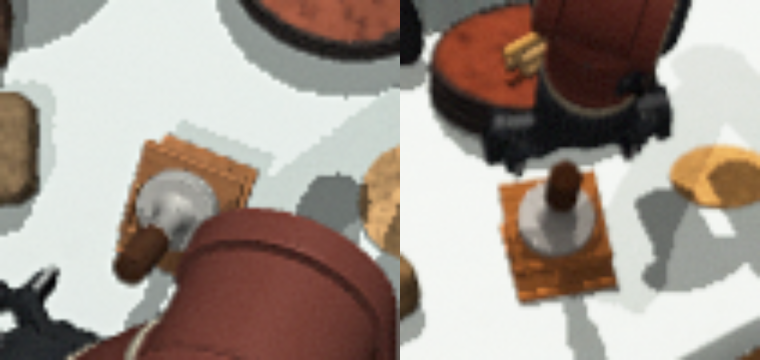

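The gripper stands open behind the leaning grip, with its fingers straddling the tamper's axis (scene crop, fingers at 510 and 650, grip end at 565,165). I'll advance along the axis and close.

```bash
python3 - <<'E'
from h import *
from station import arm,snapshot
f0=arm.read_ft_force()
arm.line_to(U+AX*.151,0.06)
print(arm.read_time(),arm.read_tool_pos()-(U+AX*.151),np.round(arm.read_joint_positions(),2),np.round(arm.read_ft_force()-f0,2))
arm.move_gripper(0.30,40)
print(arm.read_time(),arm.read_opening(),np.round(arm.read_ft_force()-f0,2))
for n in("scene","top"): cv2.imwrite(f"pics/{n}2.png",snapshot(n))
t=cv2.imread("pics/top2.png");s=cv2.imread("pics/scene2.png")
cv2.imwrite("pics/z2.png",np.hstack([cv2.resize(t[150:240,170:270],(400,360)),cv2.resize(s[185:245,200:260],(360,360))]))
E
```

```text
4.6167 [-6.45489979e-05  2.61633949e-04  3.02010519e-04] [-0.15  0.78 -1.05  2.38  1.57  1.24  1.99] [ 0.04  0.94 -1.16]
5.1667 0.33775590871562544 [-0.92  0.88  0.77]
```

View pics/z2.png

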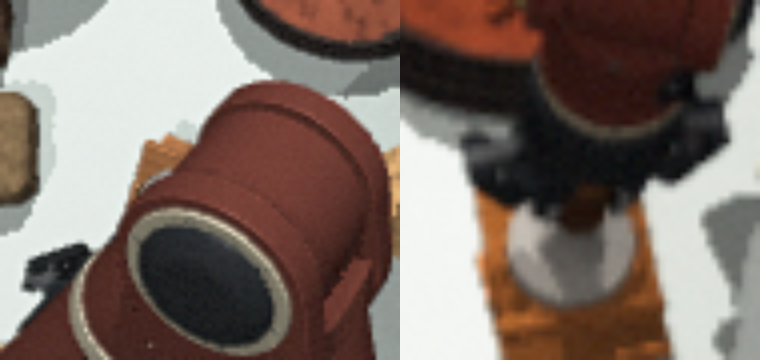

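```bash
python3 - <<'E'
from h import *
from station import arm,snapshot
arm.move_gripper(0.0,100)
print(arm.read_time(),arm.read_opening(),np.round(arm.read_ft_force(),2),np.round(arm.read_wrist_torque(),2))
try:
    arm.line_to(U+AX*.20,0.06)
except arm.MotionError as e: print("ERR",e)
print(arm.read_time(),arm.read_opening(),arm.read_tool_pos()-(U+AX*.2),np.round(arm.read_joint_positions(),2),np.round(arm.read_ft_force(),2))
for n in("scene","top"): cv2.imwrite(f"pics/{n}3.png",snapshot(n))
t=cv2.imread("pics/top3.png");s=cv2.imread("pics/scene3.png")
cv2.imwrite("pics/z3.png",np.hstack([cv2.resize(t[150:240,170:270],(400,360)),cv2.resize(s[185:245,200:260],(360,360))]))
E
```

```text
5.4833 0.3316238659908899 [-3.58  0.7   3.68] [ 0.09  0.56 -0.08]
6.45 0.32919993694611005 [ 4.03892248e-05 -2.71260533e-04 -2.47841816e-04] [-0.17  0.67 -1.11  2.37  1.43  1.23  2.05] [-0.41 -0.6  -4.04]
```

View pics/z3.png

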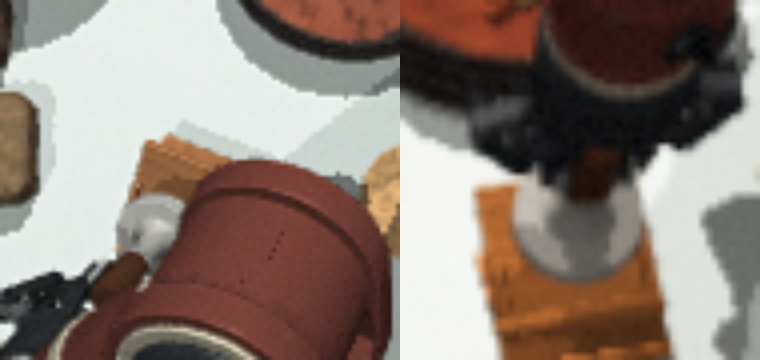

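The tamper is clear of the rest and held. I'll lift it, then choose an upright pose.

```bash
python3 - <<'E'
from h import *
from station import arm,snapshot
q=ori(AX,0.)
p=U+AX*.20
for d in ([0,0,.12],[.03,-.01,.12],[.05,-.03,.1]):
    try: arm.line_to(p+np.array(d),0.15); print("up",d); break
    except arm.MotionError as e: print("ERR",e)
j0=np.array(arm.read_joint_positions());print(arm.read_time(),np.round(j0,2),np.round(arm.read_ft_force(),2))
for k in range(-12,12,1):
    qz=ori(Z,np.radians(15*k)); J=[arm.ik(x,qz) for x in(CAN+[0,0,.30],CAN+[0,0,.186],COA+[0,0,.3],COA+[0,0,.155])]
    print(15*k,*[None if j is None else (np.round(j,2).tolist(),round(float(np.abs(j-j0).max()),2)) for j in J[:2]])
E
```

```text
up [0, 0, 0.12]
7.5 [ 0.05  0.4  -1.27  2.21  1.14  1.18  2.47] [ 0.93 -0.05 -3.45]
-180 ([0.81, 0.61, -0.39, 1.48, 0.25, 1.1, 1.57], 0.91) ([0.81, 0.74, -0.39, 1.61, 0.34, 0.87, 1.48], 0.99)
-165 ([0.7, 0.59, -0.2, 1.49, 0.13, 1.07, 1.41], 1.07) ([0.7, 0.72, -0.2, 1.61, 0.18, 0.83, 1.36], 1.11)
-150 ([0.59, 0.59, -0.01, 1.49, 0.01, 1.06, 1.25], 1.25) ([0.59, 0.71, -0.01, 1.61, 0.01, 0.82, 1.25], 1.25)
-135 ([0.48, 0.59, 0.18, 1.49, -0.11, 1.07, 1.09], 1.44) ([0.48, 0.71, 0.18, 1.62, -0.16, 0.82, 1.14], 1.44)
-120 ([0.37, 0.61, 0.37, 1.5, -0.24, 1.08, 0.94], 1.63) ([0.48, 0.71, 0.18, 1.62, -0.16, 0.82, 0.87], 1.6)
-105 ([0.37, 0.61, 0.37, 1.5, -0.24, 1.08, 0.68], 1.8) ([0.37, 0.74, 0.37, 1.62, -0.33, 0.85, 0.76], 1.71)
-90 ([0.26, 0.64, 0.56, 1.5, -0.36, 1.11, 0.53], 1.95) ([0.26, 0.77, 0.56, 1.63, -0.5, 0.89, 0.64], 1.83)
-75 ([0.17, 0.68, 0.75, 1.51, -0.49, 1.15, 0.38], 2.09) ([0.17, 0.82, 0.75, 1.63, -0.66, 0.96, 0.52], 2.02)
-60 ([0.09, 0.75, 0.94, 1.51, -0.63, 1.21, 0.23], 2.24) ([0.09, 0.9, 0.94, 1.63, -0.82, 1.05, 0.39], 2.21)
-45 ([0.02, 0.83, 1.13, 1.51, -0.77, 1.3, 0.09], 2
[... 844 characters left out ...]
1.3, -2.01], 4.48) ([1.16, 0.99, -1.15, 1.59, 0.95, 1.21, 2.84], 1.1)
90 ([1.09, 0.75, -0.96, 1.47, 0.63, 1.25, 2.82], 1.03) ([1.07, 0.88, -0.92, 1.6, 0.78, 1.07, 2.7], 1.02)
105 ([1.05, 0.72, -0.88, 1.47, 0.57, 1.21, 2.61], 1.0) ([1.06, 0.87, -0.89, 1.6, 0.75, 1.05, 2.46], 1.01)
120 ([1.04, 0.72, -0.86, 1.47, 0.56, 1.21, 2.36], 0.99) ([1.05, 0.86, -0.86, 1.6, 0.73, 1.03, 2.22], 0.99)
135 ([1.03, 0.71, -0.82, 1.48, 0.54, 1.2, 2.11], 0.97) ([1.02, 0.84, -0.8, 1.6, 0.68, 1.0, 1.99], 0.96)
150 ([1.01, 0.69, -0.77, 1.48, 0.5, 1.18, 1.88], 0.95) ([0.97, 0.8, -0.7, 1.6, 0.6, 0.96, 1.8], 0.92)
165 ([0.98, 0.67, -0.71, 1.48, 0.46, 1.16, 1.65], 0.92) ([0.94, 0.79, -0.63, 1.6, 0.54, 0.94, 1.58], 0.89)
```

```bash
python3 - <<'E'
from h import *
from station import arm,snapshot
arm.movep(CAN+[0,0,.29],ori(Z,np.pi))
print(arm.read_time(),arm.read_tool_pos(),np.round(arm.read_joint_positions(),2),np.round(arm.read_ft_force(),2),np.round(arm.read_wrist_torque(),2))
for n in("scene","top"): cv2.imwrite(f"pics/{n}4.png",snapshot(n))
t=cv2.imread("pics/top4.png");s=cv2.imread("pics/scene4.png")
cv2.imwrite("pics/z4.png",np.hstack([cv2.resize(t[150:220,330:400],(400,400),interpolation=cv2.INTER_CUBIC),cv2.resize(s[125:195,295:365],(400,400),interpolation=cv2.INTER_CUBIC)]))
E
```

```text
9.5833 [ 0.51564458 -0.36122986  0.29014228] [ 0.81  0.62 -0.4   1.5   0.26  1.07  1.56] [ 0.44  0.63 -4.35] [ 0.08 -0.06  0.  ]
```

View pics/z4.png

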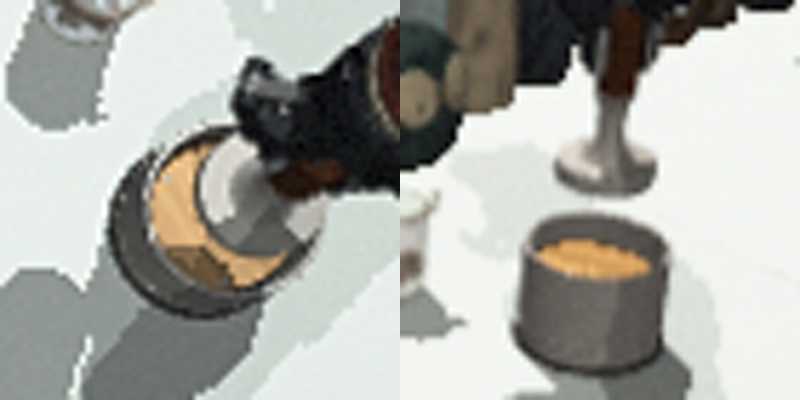

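View pics/top4.png

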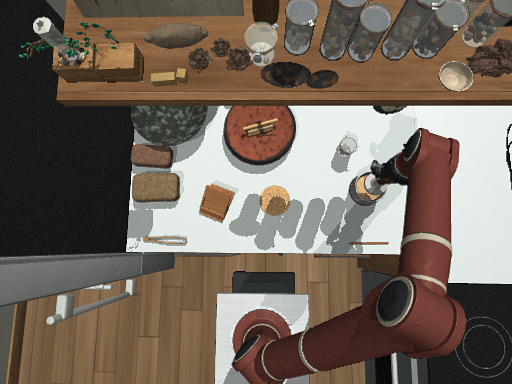

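```bash
python3 - <<'E'
from h import *
from station import arm,snapshot
p=np.array(arm.read_tool_pos());Rm=Rot.from_quat(arm.read_eef_rot()).as_matrix();print(p,Rm[:,0],np.abs(arm.read_dq()).max())
out=[]
for n,(x0,y0) in(("top",(340,155)),("scene",(305,125))):
    im=cv2.imread(f"pics/{n}4.png");k=8
    v=cv2.resize(im[y0:y0+50,x0:x0+50],None,fx=k,fy=k,interpolation=cv2.INTER_CUBIC)
    def P(X): u=proj(n,X);return (u-[x0,y0]+.5)*k
    u=p+Rm[:,0]*.151
    pts=[P(u+np.array([.036*np.cos(a),.036*np.sin(a),0])) for a in np.linspace(0,2*np.pi,40)]
    cv2.polylines(v,[np.int32(pts)],True,(0,0,255),1)
    cv2.line(v,*[tuple(int(c) for c in P(u-Rm[:,0]*s)) for s in(0,.124)],(0,255,0),1)
    pts=[P(CAN+np.array([.054*np.cos(a),.054*np.sin(a),.08])) for a in np.linspace(0,2*np.pi,60)]
    cv2.polylines(v,[np.int32(pts)],True,(255,0,0),1)
    out.append(v)
cv2.imwrite("pics/z5.png",np.hstack(out))
E
```

```text
[ 0.51544133 -0.36183261  0.29019138] [ 3.77971529e-04  1.14973428e-03 -9.99999268e-01] 0.010199099659959222
```

View pics/z5.png

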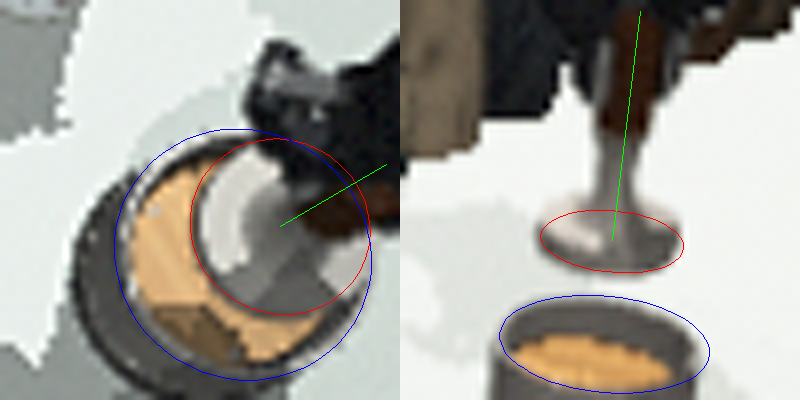

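The overlay puts the predicted foot (red) and canister rim (blue) within about 1 px of the picture in both views. The tamper hangs within about 2° of vertical, centred over the canister. Next I'll press in force-watched steps.

```bash
python3 - <<'E'
from h import *
from station import arm,snapshot
q=ori(Z,np.pi)
f0=np.array(arm.read_ft_force());t0=np.array(arm.read_wrist_torque())
arm.line_to(CAN+[0,0,.222],0.1,q)
z=.222
while z>.180:
    z-=.003 if z>.196 else .0015
    arm.line_to(CAN+[0,0,z],0.02,q)
    f=np.array(arm.read_ft_force())-f0;t=np.array(arm.read_wrist_torque())-t0
    print(round(z,4),np.round(arm.read_tool_pos(),4),np.round(f,1),np.round(t,2),round(arm.read_time(),2))
    if f[2]>24: break
E
```

```text
0.219 [ 0.5145 -0.3641  0.2193] [ 0.7 -0.9  0.6] [-0.02 -0.02 -0.04] 10.82
0.216 [ 0.5143 -0.364   0.2158] [ 0.4  0.4 -0.6] [-0.02 -0.1  -0.04] 11.12
0.213 [ 0.5145 -0.364   0.2129] [ 0.6 -0.1  0.1] [ 0.01 -0.06 -0.08] 11.42
0.21 [ 0.5146 -0.364   0.2104] [-0.8  0.1  4.3] [ 0.15  0.1  -0.03] 11.72
0.207 [ 0.5147 -0.3641  0.2076] [-0.6  0.5  7.8] [ 0.26  0.36 -0.06] 12.02
0.204 [ 0.5147 -0.3641  0.2042] [-0.5  0.9  6.5] [0.19 0.24 0.  ] 12.32
0.201 [ 0.5147 -0.3641  0.2011] [-1.6 -0.4  7.3] [ 0.24  0.19 -0.09] 12.62
0.198 [ 0.5147 -0.364   0.1981] [-0.6  0.1  7. ] [ 0.17  0.17 -0.04] 12.92
0.195 [ 0.5146 -0.364   0.1951] [-0.  -0.1  7.9] [0.16 0.12 0.03] 13.22
0.1935 [ 0.5146 -0.3641  0.1937] [-0.8  0.6  8.8] [ 0.18  0.12 -0.02] 13.47
0.192 [ 0.5147 -0.364   0.1922] [ 0.2 -0.2  8.8] [ 0.21  0.12 -0.04] 13.72
0.1905 [ 0.5146 -0.3641  0.1907] [-0.4 -0.2  8.6] [ 0.18  0.12 -0.01] 13.97
0.189 [ 0.5147 -0.3641  0.1897] [-1.3  0.3 10.7] [ 0.29  0.31 -0.04] 14.22
0.1875 [ 0.5149 -0.364   0.1896] [-2.   0.9 15.9] [ 0.53  0.75 -0.08] 14.47
0.186 [ 0.5151 -0.364   0.1895] [-4.6  1.6 23.7] [ 0.69  1.15 -0.02] 14.72
0.1845 [ 0.5153 -0.364   0.1895] [-6.2  2.  30.8] [ 0.9   1.61 -0.07] 14.97
```

The plate bottoms out at TCP z ≈ 0.1895, but the moments suggest the foot bears off-centre. I'll ease off to about 18 N and try small tilt corrections to get a square push.

```bash
cat >> h.py <<'E'
def oriTilt(tx,ty,roll=np.pi):
    "tool axis leaning by tx (rad) towards +x and ty towards +y; start from ori(Z,roll)"
    return (Rot.from_rotvec([-ty,tx,0])*Rot.from_quat(ori(Z,roll))).as_quat(), Rot.from_rotvec([-ty,tx,0]).apply(Z)
E
python3 - <<'E'
from h import *
from station import arm,snapshot
f0=np.array([0.44,.63,-4.35]);t0=np.array([.08,-.06,0])
L=.1512
def go(tx,ty,zc):
    q,a=oriTilt(np.radians(tx),np.radians(ty)); 
    arm.line_to(CAN+[0,0,zc-L]+a*L,0.02,q); arm.pause(.15)
    f=np.mean([np.array(arm.read_ft_force())-f0 for _ in range(3)],0);t=np.mean([np.array(arm.read_wrist_torque())-t0 for _ in range(3)],0)
    print(tx,ty,zc,np.round(arm.read_tool_pos(),4),np.round(f,1),np.round(t,2),round(arm.read_time(),2))
go(0,0,.187)
go(1,0,.187);go(1,-1,.187);go(2,-1,.187);go(2,-2,.187)
E
```

```text
0 0 0.187 [ 0.515  -0.364   0.1896] [-3.4  1.9 19.1] [0.48 0.96 0.05] 15.39
1 0 0.187 [ 0.5177 -0.364   0.1897] [-3.7  2.  20.1] [ 0.43  1.   -0.02] 15.82
1 -1 0.187 [ 0.5176 -0.3668  0.1897] [-3.4  1.6 18.8] [0.38 1.01 0.01] 16.26
2 -1 0.187 [ 0.5203 -0.3667  0.1896] [-2.9  1.4 21. ] [0.42 0.99 0.  ] 16.69
2 -2 0.187 [ 0.5203 -0.3694  0.1896] [-3.1  0.7 19.9] [0.43 1.01 0.02] 17.12
```

```bash
python3 - <<'E'
from h import *
from station import arm,snapshot
p=np.array(arm.read_tool_pos());Rm=Rot.from_quat(arm.read_eef_rot()).as_matrix();print(p,Rm[:,0],arm.read_opening())
out=[]
for n,(x0,y0) in(("top",(340,155)),("scene",(305,140))):
    im=snapshot(n);cv2.imwrite(f"pics/{n}6.png",im);k=8
    v=cv2.resize(im[y0:y0+50,x0:x0+50],None,fx=k,fy=k,interpolation=cv2.INTER_CUBIC)
    def P(X): u=proj(n,X);return (u-[x0,y0]+.5)*k
    u=p+Rm[:,0]*.151
    cv2.line(v,*[tuple(int(c) for c in P(u-Rm[:,0]*s)) for s in(0,.124)],(0,255,0),1)
    u=np.array([.5147,-.364,.0385])
    cv2.line(v,*[tuple(int(c) for c in P(u+Z*s)) for s in(0,.124)],(255,255,0),1)
    out.append(v)
cv2.imwrite("pics/z6.png",np.hstack(out))
E
```

```text
[ 0.52029067 -0.36942054  0.18957079] [-0.03340756  0.03352641 -0.99887933] 0.33149993204964523
```

View pics/z6.png

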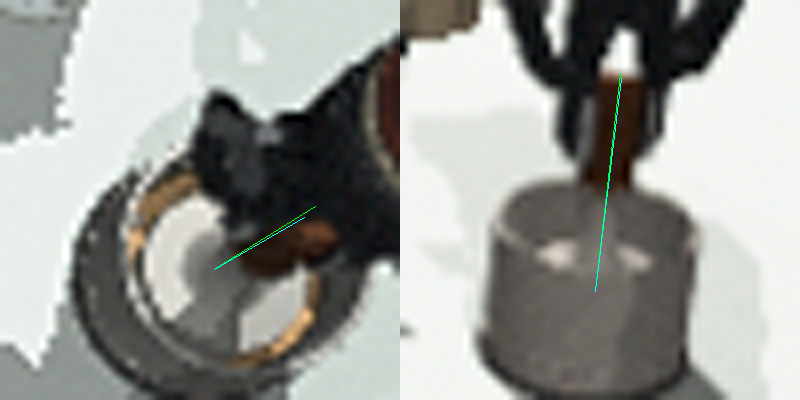

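```bash
cat >> h.py <<'E'
f0=np.array([0.44,.63,-4.35]);t0=np.array([.08,-.06,0]);L=.1512
def go(tx,ty,zc,xy=CAN):
    from station import arm
    q,a=oriTilt(np.radians(tx),np.radians(ty)); 
    arm.line_to(xy+[0,0,zc-L]+a*L,0.03,q); arm.pause(.15)
    f=np.mean([np.array(arm.read_ft_force())-f0 for _ in range(3)],0);t=np.mean([np.array(arm.read_wrist_torque())-t0 for _ in range(3)],0)
    p=np.array(arm.read_tool_pos());x=Rot.from_quat(arm.read_eef_rot()).as_matrix()[:,0]
    print(tx,ty,zc,np.round(p,4),"foot",np.round(p+L*x,4),np.round(np.degrees(-x[:2]),2),np.round(f,1),np.round(t,2),round(arm.read_time(),2))
E
python3 - <<'E'
from h import *
for a in((0,-2),(-2,-2),(-2,0),(0,0)): go(*a,.187)
E
```

```text
0 -2 0.187 [ 0.5149 -0.3694  0.1896] foot [ 0.5151 -0.3643  0.0385] [-0.08 -1.93] [-2.9  0.3 19.7] [0.51 0.96 0.05] 17.7
-2 -2 0.187 [ 0.5096 -0.3694  0.1894] foot [ 0.515  -0.3643  0.0384] [-2.07 -1.92] [-4.1  0.6 19. ] [0.54 0.94 0.07] 18.18
-2 0 0.187 [ 0.5096 -0.3639  0.1894] foot [ 0.5151 -0.3642  0.0383] [-2.06  0.08] [-5.   1.7 19.3] [0.54 0.96 0.07] 18.65
0 0 0.187 [ 0.515  -0.364   0.1896] foot [ 0.5152 -0.3642  0.0384] [-0.08  0.08] [-3.8  1.6 18.2] [0.5  0.99 0.05] 19.12
```

The readings don't respond to ±2° of tool tilt, so the foot lies flush. I'll hold it pressed level, then raise it, move towards the coaster and check the plate.

```bash
python3 - <<'E'
from h import *
from station import arm,snapshot
go(0,0,.1855)
for i in range(4):
    arm.pause(.35); print(round(arm.read_time(),2),np.round(np.array(arm.read_ft_force())-f0,1),arm.read_tool_pos()[2])
q=ori(Z,np.pi)
arm.line_to(CAN+[0,0,.30],0.12,q)
arm.movep(COA+[0,0,.28],q)
print(arm.read_time(),arm.read_tool_pos(),np.round(arm.read_joint_positions(),2),np.round(arm.read_ft_force(),2),np.round(arm.read_wrist_torque(),2))
for n in("scene","top"): cv2.imwrite(f"pics/{n}7.png",snapshot(n))
t=cv2.imread("pics/top7.png");s=cv2.imread("pics/scene7.png")
cv2.imwrite("pics/z7.png",np.hstack([cv2.resize(t[162:212,345:395],(400,400),interpolation=cv2.INTER_CUBIC),cv2.resize(s[150:200,305:355],(400,400),interpolation=cv2.INTER_CUBIC)]))
E
```

```text
0 0 0.1855 [ 0.5152 -0.364   0.1895] foot [ 0.5155 -0.3643  0.0383] [-0.11  0.12] [-5.1  2.4 25.6] [ 0.73  1.39 -0.07] 19.52
19.88 [-4.7  2.  25.6] 0.1895199600217123
20.23 [-5.4  1.8 25.1] 0.18953761017540638
20.57 [-5.1  2.3 26. ] 0.18953011871279976
20.93 [-5.3  1.8 24.8] 0.18951282725428845
23.2667 [ 0.47555466 -0.04317886  0.28008131] [ 0.37  0.41 -0.46  1.93  0.24  0.85  0.99] [ 0.02 -0.38 -3.68] [-0.03 -0.02 -0.01]
```

View pics/z7.png

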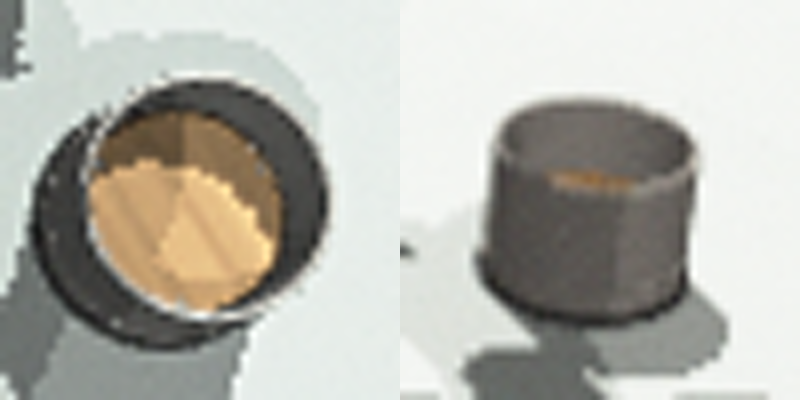

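View pics/scene7.png

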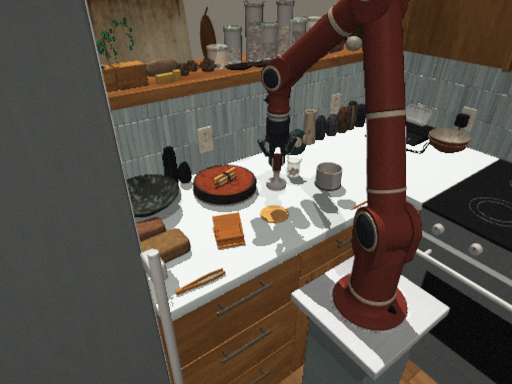

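```bash
python3 - <<'E'
from h import *
out=[]
for n,(x0,y0) in(("top",(345,162)),("scene",(305,150))):
    im=cv2.imread(f"pics/{n}7.png");k=8
    v=cv2.resize(im[y0:y0+50,x0:x0+50],None,fx=k,fy=k,interpolation=cv2.INTER_CUBIC)
    def P(X): u=proj(n,X);return (u-[x0,y0]+.5)*k
    for r,z,c in((.0455,.037,(0,0,255)),(.05,.08,(255,0,0)),(.054,0,(0,200,0))):
        cv2.polylines(v,[np.int32([P(CAN+np.array([r*np.cos(a),r*np.sin(a),z])) for a in np.linspace(0,2*np.pi,60)])],True,c,1)
    out.append(v)
cv2.imwrite("pics/z8.png",np.hstack(out))
E
```

```text
(no output)
```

View pics/z8.png

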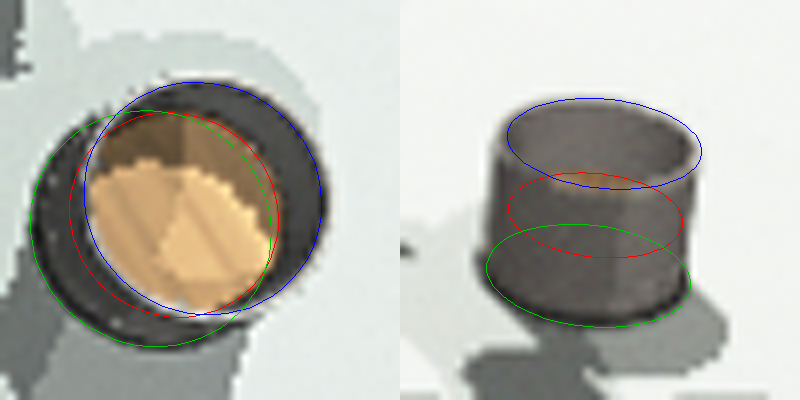

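The plate overlay, drawn level at 37 mm (red), agrees with the visible far edge and the visible strip in both views to within half a pixel. Next I'll check the tamper over the coaster and lower it. Its contact height gives an independent check on the press depth.

```bash
python3 - <<'E'
from h import *
from station import arm
p=np.array(arm.read_tool_pos());x=Rot.from_quat(arm.read_eef_rot()).as_matrix()[:,0]
out=[]
for n,(x0,y0) in(("top",(255,165)),("scene",(250,165))):
    im=cv2.imread(f"pics/{n}7.png");k=7
    v=cv2.resize(im[y0:y0+57,x0:x0+57],None,fx=k,fy=k,interpolation=cv2.INTER_CUBIC)
    def P(X): u=proj(n,X);return (u-[x0,y0]+.5)*k
    for c,r,z,col in((COA,.055,.006,(255,0,0)),(p+x*.1525,.036,0,(0,0,255)),(p+x*.1365,.036,0,(0,255,255))):
        cv2.polylines(v,[np.int32([P(c+np.array([r*np.cos(a),r*np.sin(a),z])) for a in np.linspace(0,2*np.pi,60)])],True,col,1)
    cv2.line(v,*[tuple(int(c) for c in P(p+x*s)) for s in(.1525,.0285)],(0,255,0),1)
    out.append(v)
cv2.imwrite("pics/z9.png",np.hstack(out))
E
```

```text
(no output)
```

View pics/z9.png

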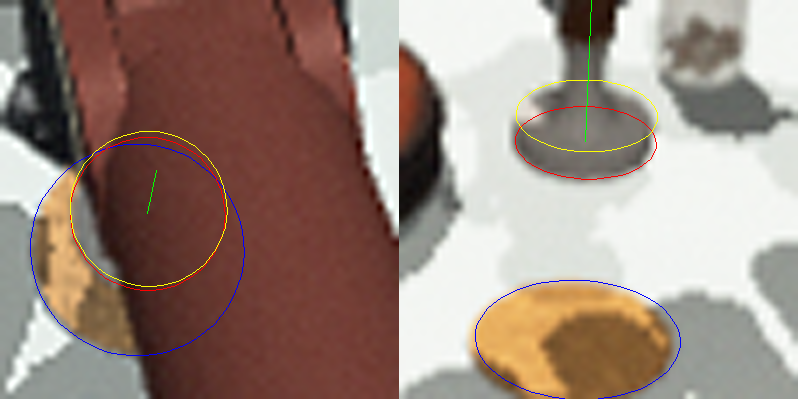

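The tamper hangs upright above the coaster (scene crop: foot at 585,130, coaster at 572,340), and the predictions match. Lowering it now.

```bash
python3 - <<'E'
from h import *
from station import arm
q=ori(Z,np.pi)
arm.line_to(COA+[0,0,.168],0.1,q)
b=np.mean([arm.read_ft_force() for _ in range(5)],0);tb=np.mean([arm.read_wrist_torque() for _ in range(5)],0)
z=.168
while z>.150:
    z-=.002 if z>.163 else .001
    arm.line_to(COA+[0,0,z],0.02); arm.pause(.05)
    f=np.mean([arm.read_ft_force() for _ in range(3)],0)-b;t=np.mean([arm.read_wrist_torque() for _ in range(3)],0)-tb
    print(round(z,4),np.round(arm.read_tool_pos(),4),np.round(f,1),np.round(t,2),round(arm.read_time(),2))
    if f[2]>6: break
E
```

```text
0.166 [ 0.4749 -0.0415  0.1662] [ 0.7  1.1 -0.7] [ 0.03 -0.03  0.04] 24.93
0.164 [ 0.4747 -0.0415  0.1639] [ 1.   0.2 -0.6] [-0.01 -0.04  0.04] 25.23
0.162 [ 0.4748 -0.0415  0.1619] [ 1.2  0.8 -0.9] [ 0.01 -0.05  0.01] 25.53
0.161 [ 0.4748 -0.0415  0.161 ] [ 0.7  2.1 -0.2] [0.01 0.02 0.02] 25.83
0.16 [ 0.4748 -0.0415  0.16  ] [ 0.7  1.3 -1.1] [ 0.   -0.01  0.01] 26.13
0.159 [ 0.475  -0.0415  0.1591] [ 1.3  1.8 -0.7] [ 0.02 -0.12  0.01] 26.43
0.158 [ 0.4753 -0.0416  0.1588] [0.4 0.6 8.4] [-0.01  0.34 -0.01] 26.73
```

Contact comes at TCP z 0.1588, against 0.1585 predicted from the plate at 37 mm, so the plate did go home. The moment hints at a slight in-hand tilt, so I'll probe it on the rigid coaster.

```bash
sed -i 's/^L=.1512//' h.py; python3 - <<'E'
import h
from h import *
h.f0=np.array([.2,.2,-4.0]);h.t0=np.array([0.02,-.04,0])
h.L=.1525
for a in((1,0),(2,0),(3,0),(2,-1)): h.go(*a,.158,COA)
E
```

```text
1 0 0.158 [ 0.4775 -0.0414  0.159 ] foot [ 0.4749 -0.0415  0.0066] [0.96 0.04] [-3.1 -1.8 12.2] [0.02 0.5  0.04] 27.13
2 0 0.158 [ 0.4801 -0.0414  0.1595] foot [ 0.4749 -0.0415  0.0071] [1.96 0.06] [-2.8 -0.3 16.2] [-0.03  0.68  0.  ] 27.53
3 0 0.158 [ 0.4827 -0.0413  0.1599] foot [ 0.4749 -0.0415  0.0076] [2.96 0.07] [-4.2 -0.4 19.9] [-0.07  0.92  0.04] 27.93
2 -1 0.158 [ 0.4801 -0.0438  0.1595] foot [ 0.4749 -0.0413  0.0071] [ 1.95 -0.96] [-4.2  0.1 15.1] [-0.09  0.76  0.03] 28.36
```

```bash
python3 - <<'E'
import h
from h import *
h.f0=np.array([.2,.2,-4.0]);h.t0=np.array([0.02,-.04,0])
h.L=.1525
for a in((0,0),(-1,0),(-2,0),(0,1),(0,-1)): h.go(*a,.158,COA)
E
```

```text
0 0 0.158 [ 0.4756 -0.0415  0.1588] foot [ 0.4758 -0.0415  0.0063] [-0.08  0.01] [-0.3 -0.7 11.8] [0.05 0.46 0.04] 28.86
-1 0 0.158 [ 0.4732 -0.0415  0.1592] foot [ 0.4762 -0.0415  0.0067] [-1.12  0.02] [-1.1 -0.8 15.4] [-0.05  0.69  0.02] 29.26
-2 0 0.158 [ 0.4707 -0.0415  0.1596] foot [ 0.4765 -0.0416  0.0072] [-2.15  0.04] [-1.5 -0.6 19.4] [-0.05  0.88 -0.02] 29.66
0 1 0.158 [ 0.4756 -0.0389  0.1592] foot [ 0.4758 -0.0416  0.0068] [-0.09  1.02] [-2.9 -1.  17.2] [0.18 0.62 0.06] 30.16
0 -1 0.158 [ 0.4757 -0.0432  0.1592] foot [ 0.4759 -0.0404  0.0067] [-0.1  -1.06] [-1.8  1.9 14.8] [ 0.1   0.65 -0.07] 30.63
```

On the rigid coaster, tilting ±1–2° in any direction raises the tool. The minimum is at tool-vertical, so the foot is square to the tool. The final press was therefore level, with the plate face at 0.1895 − 0.1528 ≈ 36.7 mm. Releasing now.

```bash
python3 - <<'E'
import h
from h import *
from station import arm,snapshot
h.f0=np.array([.2,.2,-4.0]);h.t0=np.array([0.02,-.04,0]);h.L=.1525
h.go(0,0,.158,COA); h.go(0,0,.1587,COA)
arm.move_gripper(0.5,30); arm.move_gripper(1.0)
arm.pause(.2)
p=np.array(arm.read_tool_pos());arm.line_to(p+[0,0,.13],0.1)
q=ori(Z,np.pi)
arm.movep(np.array([.50,-.36,.33]),q)
print(arm.read_time(),np.round(arm.read_ft_force(),2),arm.read_opening())
for n in("scene","top"): cv2.imwrite(f"pics/{n}10.png",snapshot(n))
t=cv2.imread("pics/top10.png");s=cv2.imread("pics/scene10.png")
out=[]
for n,(x0,y0) in(("top",(250,165)),("scene",(245,165))):
    im=cv2.imread(f"pics/{n}10.png");out.append(cv2.resize(im[y0:y0+60,x0:x0+60],(400,400),interpolation=cv2.INTER_CUBIC))
cv2.imwrite("pics/z10.png",np.hstack(out))
E
```

```text
0 0 0.158 [ 0.4762 -0.041   0.1589] foot [ 0.4766 -0.0408  0.0064] [-0.16 -0.05] [-0.8 -0.2 10.3] [ 0.25  0.28 -0.  ] 31.03
0 0 0.1587 [ 0.4757 -0.0411  0.159 ] foot [ 0.4761 -0.0409  0.0065] [-0.13 -0.05] [1.6 1.2 8. ] [ 0.44 -0.28 -0.07] 31.43
35.1 [0.71 0.57 0.45] 0.9967697847061203
```

View pics/z10.png

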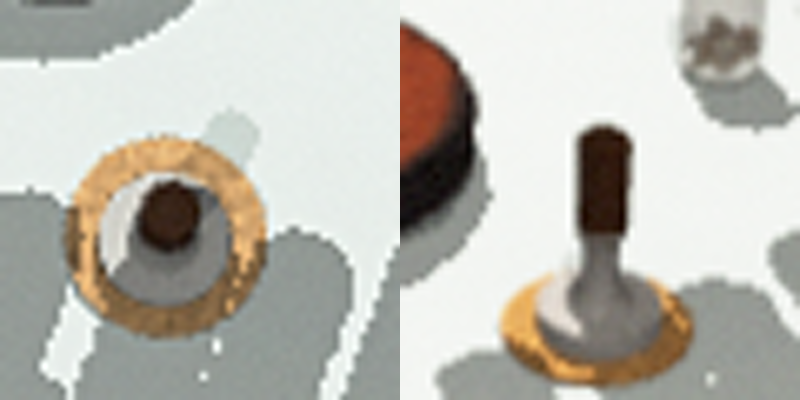

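View pics/top10.png

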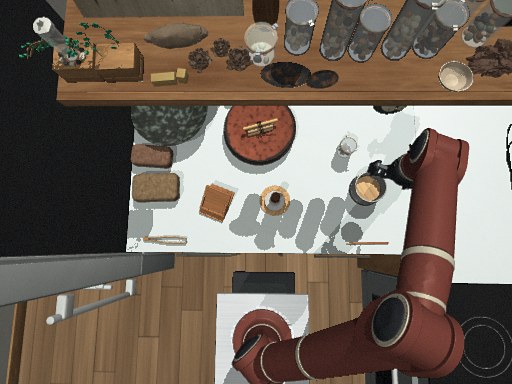

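The tamper stands upright with cork visible all round its foot (crops: coaster at 167,237 with foot at 165,240 in top; foot at 600,310 in scene). The bystanders appear at the same pixels as at the start, and the robot touches nothing. Handing in.

```bash
python3 - <<'E'
from station import ticket,arm
print(ticket.finish_job(),arm.read_time())
E
```

```text
the job is handed in; nothing more can be done
the job is handed in; nothing more can be done
```

I took the tamper out of its rest, pressed the plate home, stood the tamper upright on the coaster and let go. The job was handed in at about 35 s of the 54 s allowed.

**Pressing:** The plate stopped hard, and I then held it level at about 25 N for about 1.4 s. Contact heights on the plate and the coaster put the plate face about 36.7 mm above the canister's underside, against 37 mm nominal. The camera overlay also agreed with a level plate at 37 mm, to about half a pixel. That alone could hide a tilt of about 2.5°.

**Levelness:** Tilting the tool on the coaster showed the foot to be square to it, which supports the plate having been left level.

**Placing:** The last pictures show the tamper upright with cork visible all round its foot. By eye, the bystanders are where they started, and the arm is clear of everything.

**Checks that disagreed:**
- **Wrist moment:** it suggested an off-centre push on both the plate and the coaster. The geometric checks did not bear this out, so I treated it as a sensor effect.
- **Tilt probing on the plate:** while the plate was down I tilted the tool by up to 2° each way to look for a square push. The readings did not change, so the plate probably tilted with the foot. I then did the final hold with the tool vertical.

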